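# Draw the pot's lid from its stand and hold it level over the pot

### The arm

A 7-joint arm with a two-finger parallel gripper is mounted at the origin on the work surface. World frame = base frame: x ahead of the robot, y to its left, z up, the work surface at z = 0. Lengths are in mm, angles in rad, forces in N, time in s.
With the tool pointing down it reaches from about 425 to 875 mm from the base axis. Payload 4.7 kg.
Tool frame: the origin (TCP) lies at the very end of the fingers, on their centre line; the grasp point (between the pads) lies behind it (arm.tcp_to_grasp is the z of the grasp point in the tool frame, in mm); z points along the fingers, y is the line along which they close (so a half turn about z gives the same grasp; the last joint's range is limited). The gripper opens to 85 mm and grips with 20 to 120 N. Pads are 22 mm wide; open, the fingers measure 114 mm over their backs; the gripper's body (76 mm by 85 mm) begins 54 mm behind the grasp point. The pads swing forward as they close: fully open they stand 13 mm farther back than shut.
Start: joints at [-1.313, 0.321, -0.07, 1.45, 0.023, 1.371, -0.057], TCP at [156.931, 630.791, 231.349] pointing down, gripper open.
Joint ranges: [-2.86, 2.86], [-0.3, 2.09], [-1.38, 1.24], [0.06, 2.45], [-1.56, 4.7], [0.09, 2.05], [-2.69, 2.69]. Speed limits (rad/s): [2.57, 2.57, 3.14, 3.14, 3.14, 3.14, 3.14].

### API

Orientations are given as a unit quaternion [x, y, z, w].
In Python, from rig import arm gives the robot as it stands. Calls block until the motion is done:
- arm.move_to(position, orientation): joint-space move of the TCP to a pose.
- arm.servo_line(position, rot=None, vel=150): straight line of the TCP; rot=None keeps the orientation; vel is the mean speed in mm/s.
- arm.set_joints(angles): joint-space move.
- arm.gripper_to(opening, newtons=None): opening from 0.0 (shut) to 1.0 (fully open); newtons is the grip in N (None keeps the last); returns when the fingers have stopped.
- arm.wait(seconds).
- arm.inverse_kinematics(position, orientation): joint angles nearest the present ones, or None.
- arm.capture(name): name is "scene" or "top" or "wrist"; returns a dict with "pixels" (480x640x3 uint8, red, green, blue), "fx", "fy", "cx", "cy" (pixels), "k1" (the pictures are not rectified: a ray, as slopes to the right and down, at radius r is drawn at 1 + k1 r^2 times it, then the intrinsics apply), "rvec" (rotation vector, rad) and "tvec" (3), from world to camera coordinates, as OpenCV has them. Camera axes: x right, y down, z forward; pixel columns grow to the right and rows downward; lengths in mm; the calibration is good to about 2 mm. A picture is of the moment at which its call begins. There is no depth.
A pose or a line that the arm cannot do raises arm.PlanningError and nothing moves.
- arm.job_done(): hands the job in; it is judged then, once.
Trained networks look in a picture, given as the dict that the camera call returned (one of the last four; its "shot" number tells which), for a name from the list of things; names that differ only in an ending like _2 or _b are one class to them, and where a whole thing is asked for, a point or a joint stands for the part that bears it (a point fixed in the world has none). Each returns a list of dicts, best first, with "conf" (0 to 1); they miss things now and then, are a little off and sometimes report something else, mostly with a low value. They report only what shows in the picture. A call takes as long as a camera call. They do not tell look-alikes from the thing itself.
- arm.masks_of(label, picture): "pixels" (480x640 bool, what is visible of it) and "point" ([column, row] in pixels, amid what is visible of it).
- arm.pinpoint(label, picture): "point" ([column, row] in pixels: a listed point, or the origin of a listed thing).
Readings, each from a call of its own:
- arm.current_time_s(): time.
- arm.current_joint_positions(): joint angles.
- arm.current_qvel(): joint speeds.
- arm.current_effort(): joint torques, N m.
- arm.current_tcp_pos(): TCP position.
- arm.current_tool_rot(): TCP orientation.
- arm.current_ft_force(): force on the tool from outside, world axes, zero at the start.
- arm.current_moment(): the same for the moment, N m.
- arm.current_gripper_width(): opening from 0.0 (shut) to 1.0 (fully open).
- arm.current_grasp_force(): force on a finger pad.
Only numpy, scipy, OpenCV 4.12 (cv2) and the standard library are available. Lean on these libraries where they do the work, as an engineer would, in place of code of your own. Each camera call takes 0.05 s, during which the arm holds its last target. There are 200 camera calls.

### The job

Draw the larger of the two pan lids out of its wire stand, sliding it up along its slope until it is free of the hooks, then turn it level with the knob on top and bring it over the open pot. The program finishes while still holding the lid: raised a few centimetres above the pot's rim, centred over it, level and still, resting on nothing. Leave the smaller lid in its stand and everything else where it stands.

Things in the scene. Friction and masses are not known exactly. Their poses are not given: they have to be found in the camera images.
- lid: The larger pan lid, 166 mm across, steel, leaning at 45 degrees in its stand. Origin: centre of its flat underside; z points out through the knob. Rim 5 mm thick, top rising to z = 14 mm near the middle. Round black knob, 34 mm across, straight sides, z = 26 to 52 mm, on a stem of radius 8 mm. 0.2 to 0.45 kg. The one to use.
- small_lid: The smaller pan lid, 120 mm across, steel, leaning at 45 degrees in its stand. Origin: centre of its flat underside; z points out through the knob. Rim 5 mm thick, top rising to z = 14 mm near the middle. Round black knob, 34 mm across, straight sides, z = 26 to 52 mm, on a stem of radius 8 mm. About 0.2 kg. Leave it in its stand.
- stand_a: Wire stand of the larger lid, fixed, left or right of the hob. Wooden foot 140 x 110 x 12 mm; origin under the foot, 12 mm in front of its centre; front = own -x, towards the robot, within 0.25 rad. Two 8 mm wires at y = -35 and +35 mm rise at 45 degrees towards +x, from (x, z) = (-30, 34) to (55, 119) mm. The lid's underside lies on them, its knob facing the robot and up.
- stand_b: Wire stand of the smaller lid, fixed, on the other side of the hob; in size and form the same as the larger lid's stand, with the same hooks.
- stand_a_seat (a point): Centre of the larger lid's underside while seated in its stand. At the low end each wire turns back as a hook: the lid's edge rests in the bends, and the hooks cover it for 30 mm up the slope (clear gap 14 mm; outer face 22 mm from the lid's underside). So the lid comes out only upwards along its slope; 40 mm frees it. Frame: the stand's, z up.
- pot: Open steel pot on the near burner of the hob, 160 mm across outside, walls 4 mm, 100 mm high, immovable, with two loop handles at about 78 mm above its underside that reach 123 mm from its axis along its own +x and -x. Origin: centre of its underside, 45 mm above the counter; z up. It is empty.
- pot_rim (a point): Centre of the pot's open mouth, at rim height, 145 mm above the counter; its frame is the pot's, z up.
- hob: Two-burner white enamel hob, 460 (x) x 250 (y) mm, fixed; pan supports of black bars, top 45 mm above the counter. Origin: centre of its underside. The pot is on its near burner, the coffee maker on its far one.
- coffee_maker: Waisted aluminium stove-top coffee maker, loose, on the far burner of the hob: 90 mm across, 165 mm high (top 210 mm above the counter), black handle reaching 78 mm from its axis. Origin: centre of its underside. Leave alone.
- mug: White mug, 80 mm across, 95 mm high, loose, towards the back. Origin: centre of its underside. Leave alone.
- pepper_mill: Dark wooden pepper mill, 56 mm across, 157 mm high, loose, towards the back. Origin: centre of its underside. Leave alone.
- tin: Steel food tin, 74 mm across, 110 mm high, loose, towards the back. Origin: centre of its underside. Leave alone.
- jar: Amber glass jar with a steel cap, 64 mm across, 110 mm high, loose, towards the back. Origin: centre of its underside. Leave alone.
- salt_bowl: Small white bowl, 84 mm across, 40 mm high, loose, near the robot on its right. Origin: centre of its underside. Leave alone.
- spoon: Wooden spoon, 240 mm long, lying on the counter near the robot on its left. Origin: underside, near its middle. Leave alone.
Things that resemble listed ones, but are neither listed nor needed, are in the scene too. Leave any purple look-alike of the small_lid alone.

How it is judged (in metres and radians):
On the way:
1. the larger lid is held and drawn out, clear of its stand (distance between lid and stand_a_seat above 0.06 m and contact force between lid and stand_a below 0.1 N and contact force between the fingers and lid above 2 N), for 0.2 s.
At the end, for the whole second after the job is handed in: The fingers still hold the larger lid (more than 2 N) and it touches neither pot, stands, hob, coffee maker nor small lid: knob up and level within 0.14 rad (8 degrees), the centre of its underside within 30 mm of the pot's axis and 15 to 120 mm above the rim, slower than 0.02 m/s (horizontal distance between lid and pot_rim below 0.03 m and z of lid in the frame of pot_rim between 0.015 and 0.12 m and angle between lid's own z axis and vertical below 0.14 rad and linear speed of lid below 0.02 m/s and contact force between the fingers and lid above 2 N and contact force between lid and pot below 0.1 N and contact force between lid and stand_a below 0.1 N and contact force between lid and stand_b below 0.1 N and contact force between lid and hob below 0.1 N and contact force between lid and coffee_maker below 0.1 N and contact force between lid and small_lid below 0.1 N); the arm keeps its last pose, push and grip.
It fails at once if the smaller lid is disturbed in its stand (moved more than 20 mm) (distance of small_lid from where it was at the start of the episode above 0.02 m).
It fails at once if a bystander is moved more than 30 mm (distance of any of coffee_maker, mug, pepper_mill, tin, jar, salt_bowl, spoon from where it was at the start of the episode above 0.03 m).
It also fails if it takes over 42 s, if anything falls off the work surface, if the arm or the gripper's body presses on something with over 40 N, if the wrist force passes 120 N, or if a joint passes its speed limit or range.

## Working session

There is one attempt and no reset: what is moved stays moved. The work goes in short steps, each a Python script; the robot and the scene stay as the last script left them, time stands still between calls to the robot, and variables do not carry over. Pictures are saved under pics/ and viewed, at most 10 in all, crops included, and the job is handed in when it is done.

```bash
ls; mkdir -p pics; cat > h.py <<'E'
import numpy as np, cv2
from rig import arm
from scipy.spatial.transform import Rotation as R
def cam(p):
    Rm=cv2.Rodrigues(np.array(p["rvec"],float))[0]; t=np.array(p["tvec"],float)
    return Rm,t
def ray(p,uv):
    Rm,t=cam(p); d=np.array([(uv[0]-p["cx"])/p["fx"],(uv[1]-p["cy"])/p["fy"]]); s=d.copy()
    for _ in range(20): s=d/(1+p["k1"]*(s@s))
    v=Rm.T@np.array([s[0],s[1],1]); return -Rm.T@t, v/np.linalg.norm(v)
def at_z(p,uv,z):
    o,v=ray(p,uv); return o+v*(z-o[2])/v[2]
def proj(p,X):
    Rm,t=cam(p); c=Rm@np.array(X,float)+t; s=c[:2]/c[2]; s=s*(1+p["k1"]*(s@s))
    return np.array([s[0]*p["fx"]+p["cx"],s[1]*p["fy"]+p["cy"]])
def tri(rays):
    A=0;b=0
    for o,v in rays:
        P=np.eye(3)-np.outer(v,v); A=A+P; b=b+P@o
    return np.linalg.solve(A,b)
def save(p,n): cv2.imwrite("pics/%s.png"%n,p["pixels"][:,:,::-1])
E
python3 - <<'E'
from h import *
for n in ("scene","top"):
    p=arm.capture(n); save(p,n+"1"); o,_=ray(p,(320,240)); print(n,o.round())
    for l in ("lid","stand_a_seat","pot_rim","pot","stand_a","small_lid","hob"):
        for d in arm.pinpoint(l,p)[:3]:
            print(l,np.round(d["point"],1),round(d["conf"],2), at_z(p,d["point"],{"pot_rim":145,"pot":45,"lid":70,"small_lid":70,"stand_a_seat":90}.get(l,0)).round(1))
print(arm.tcp_to_grasp, arm.current_time_s(), arm.current_tool_rot())
E
```

```text
pics
scene [1063.  686. 1140.]
lid [416.2 384.2] 0.59 [532.3 320.2  70. ]
stand_a_seat [414.3 379.7] 0.76 [538.5 317.8  90. ]
stand_a_seat [233.7 205.6] 0.29 [ 559.8 -299.2   90. ]
pot_rim [319.3 264.9] 0.64 [537.3  14.8 145. ]
pot_rim [301.2 427.2] 0.27 [784.6 287.4 145. ]
pot [324.9 287.2] 0.56 [514.6   7.6  45. ]
stand_a [419.8 397.7] 0.83 [513.2 323.4   0. ]
stand_a [240.1 223.2] 0.59 [ 538.3 -318.1    0. ]
stand_a [321.9 191.6] 0.5 [ 296.2 -286.8    0. ]
small_lid [215.1 185.6] 0.88 [ 549.2 -409.6   70. ]
small_lid [356.6 170.2] 0.83 [ 219.  -238.2   70. ]
small_lid [235.2 207. ] 0.57 [ 549.9 -311.5   70. ]
hob [281.9 324.5] 0.78 [633.8   6.    0. ]
top [ 239.  -58. 1540.]
lid [171.7 212.8] 0.61 [545.4 336.5  70. ]
stand_a_seat [393. 152.] 0.6 [ 711.1 -312.    90. ]
pot_rim [281.1 207.7] 0.97 [538.5  13.6 145. ]
pot_rim [200.  292.2] 0.51 [309.9 234.7 145. ]
pot [389.6 215.2] 0.67 [ 531.9 -301.3   45. ]
pot [280.3 218.5] 0.56 [527.5  21.5  45. ]
stand_a [389.5 215.5] 0.72 [ 539.7 -308.3    0. ]
stand_a [181.  227.9] 0.66 [512.6 325.8   0. ]
stand_a [283.6 187.4] 0.16 [633.   12.9   0. ]
small_lid [391.5 212.3] 0.92 [ 535.5 -303.1   70. ]
small_lid [393.1 343. ] 0.63 [ 162.1 -292.6   70. ]
small_lid [444.4 221.4] 0.6 [ 506.  -456.3   70. ]
hob [284.5 184.3] 0.82 [642.7  10.    0. ]
-18.700000000000003 0.8 [1.21549810e-01 9.92585331e-01 5.22344455e-05 3.40639461e-05]
```

View pics/scene1.png

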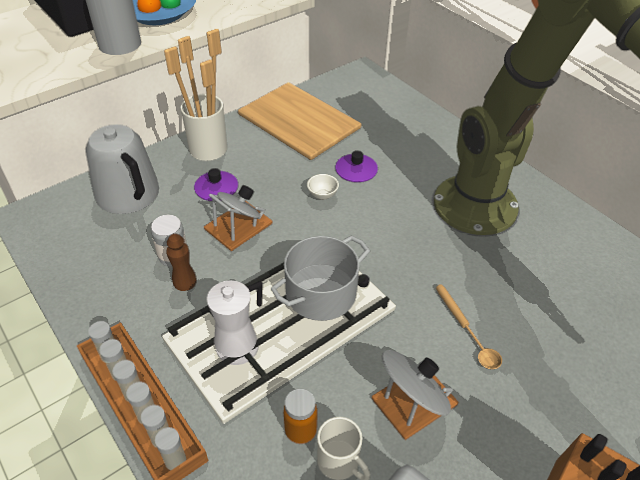

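View pics/top1.png

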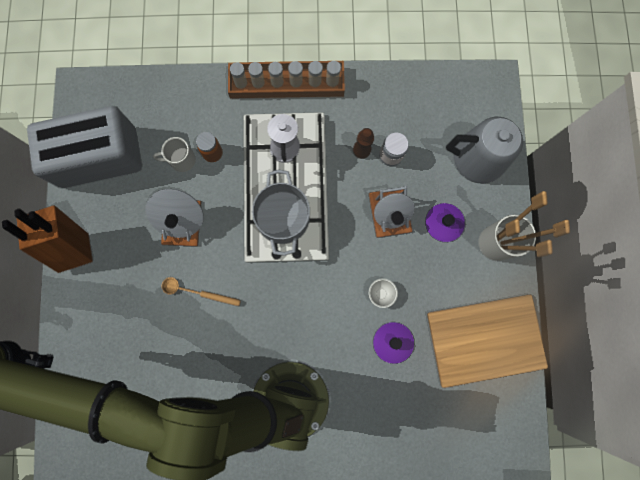

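The larger lid is on the left (y≈+325): knob at (429,368) in the scene picture and (172,221) in the top one. The pot is at (322,270) and (281,212). The smaller lid is on the right, with purple decoys around it. Next I'll fit the lid pose to the masks from both views.

```bash
cat > fit.py <<'E'
from h import *
from scipy.optimize import minimize
a=np.linspace(0,2*np.pi,60,endpoint=False)
circ=lambda r,z: np.c_[r*np.cos(a),r*np.sin(a),0*a+z]
BODY=np.r_[circ(83,0),circ(83,5),circ(30,14)]; KNOB=np.r_[circ(17,26),circ(17,52)]; STEM=np.r_[circ(8,10),circ(8,30)]
def lidR(yaw,tilt=np.pi/4):  # knob faces -x and up in stand frame
    return (R.from_euler('z',yaw)*R.from_euler('y',-tilt)).as_matrix()
def hulls(p,q,parts):
    out=[]
    Rm=lidR(q[3])
    for P in parts:
        uv=np.array([proj(p,Rm@x+q[:3]) for x in P],np.float32)
        out.append(cv2.convexHull(uv).reshape(-1,2))
    return out
def render(p,q,parts=(BODY,KNOB,STEM),S=4):
    m=np.zeros((480,640),np.uint8)
    for h in hulls(p,q,parts): cv2.fillConvexPoly(m,np.round(h*16).astype(np.int32),255,cv2.LINE_AA,4)
    return m/255.
def fit(obs,q0):  # obs: list of (picture, mask)
    def cost(q):
        c=0
        for p,m in obs:
            r=render(p,q); c+=np.abs(r-m).sum()/m.sum()
        return c
    sim=np.array([q0]+[np.array(q0)+d for d in np.diag([15,15,15,.15])])
    for k in range(3):
        s=minimize(cost,q0,method='Nelder-Mead',options=dict(initial_simplex=np.array([q0]+[np.array(q0)+d for d in np.diag([15,15,15,.15])/(k+1)]),maxiter=200,xatol=.05,fatol=1e-4)); q0=s.x
    return s.x,s.fun
E
python3 - <<'E'
from fit import *
obs=[];kr=[];pr=[]
for n,c in (("scene",(418,382)),("top",(172,213))):
    p=arm.capture(n)
    ms=[d for d in arm.masks_of("lid",p)]
    for d in ms: print(n,np.round(d["point"]),round(d["conf"],2),d["pixels"].sum())
    d=min(ms,key=lambda d:np.hypot(*(np.array(d["point"])-c)))
    m=d["pixels"]; obs.append((p,m.astype(float)))
    g=p["pixels"].max(2)<55
    yx=np.argwhere(g); k=yx[np.hypot(yx[:,1]-{"scene":429,"top":172}[n],yx[:,0]-{"scene":368,"top":221}[n])<13]
    uv=k.mean(0)[::-1]; print("knob",uv,len(k)); kr.append(ray(p,uv))
    pr.append(ray(p,arm.pinpoint("pot_rim",p)[0]["point"]))
    pm=max(arm.masks_of("pot",p),key=lambda d:d["conf"]); print("potmask",np.round(pm["point"]),pm["conf"])
print("knob",tri(kr),"pot",tri(pr))
q,f=fit(obs,[540,325,85,0.]); print(q.round(2),f)
Rm=lidR(q[3]); print("knob from fit",Rm@[0,0,39]+q[:3])
for i,(p,m) in enumerate(obs):
    im=p["pixels"][:,:,::-1].copy()
    for h in hulls(p,q,(BODY,KNOB)): cv2.polylines(im,[np.int32(h.round())],1,(0,255,0),1)
    u=proj(p,q[:3]).astype(int); im=im[max(u[1]-75,0):u[1]+75,max(0,u[0]-100):u[0]+100]
    im=cv2.resize(im,(400,300)) if im.shape[:2]==(150,200) else cv2.resize(im,(400,300))
    obs[i]=im
cv2.imwrite("pics/fit.png",np.hstack(obs))
E
```

```text
scene [417. 379.] 0.92 2334
scene [406. 408.] 0.33 2051
scene [300. 416.] 0.16 1566
knob [427.83076923 367.59230769] 260
potmask [324. 274.] 0.77
top [172. 210.] 0.76 2195
top [384. 221.] 0.6 772
knob [171.05 220.65] 140
potmask [276. 214.] 0.98
knob [513.37664783 324.48296152 117.71477083] pot [531.59760982  13.57914619 146.07307051]
[ 5.4068e+02  3.2304e+02  8.9680e+01 -5.0000e-02] 0.15439333636533395
knob from fit [513.1309644  324.30932419 117.25321716]
```

View pics/fit.png

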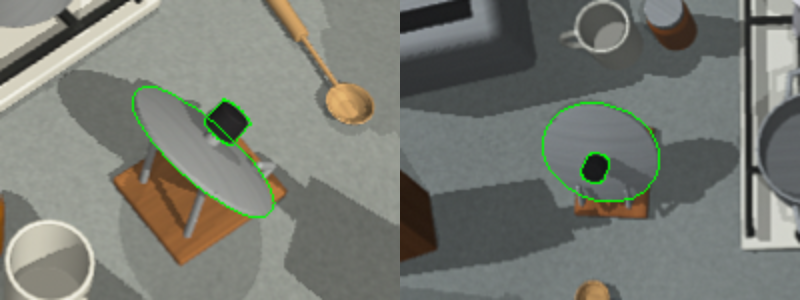

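The fitted outline matches both views, and the triangulated knob agrees with the fit to under 1 mm. The pot axis comes out at about (538,14) from both views. Now I'll check IK for the grasp options.

```bash
cat > plan.py <<'E'
from fit import *
Q=np.array([540.7,323.2,89.9]); YAW=-0.05; G=22.  # TCP height above underside, lid frame
L=R.from_matrix(lidR(YAW)); s=L.apply([1,0,0]); n=L.apply([0,0,1])
POT=np.array([538,14,145.])
def tool(Lrot,psi): # tool z = -lid z, spun by psi about lid z
    return (Lrot*R.from_euler('z',psi)*R.from_euler('x',np.pi))
def pose(c,Lrot,psi,back=0):
    return np.array(c)+Lrot.apply([0,0,G+back]), tool(Lrot,psi).as_quat()
UP=R.from_euler('z',YAW)
def steps(psi,final=0):
    F=R.from_euler('z',final)
    return [pose(Q,L,psi,90),pose(Q,L,psi),pose(Q+s*100,L,psi),pose(Q+s*100+[-60,0,110],L,psi),
      pose([530,320,290],UP,psi),pose([538,14,270],F,psi),pose(POT+[0,0,65],F,psi)]
E
python3 - <<'E'
from plan import *
for d in range(0,360,30):
    js=[arm.inverse_kinematics(list(map(float,p)),list(map(float,q))) for p,q in steps(np.radians(d))]
    print(d,"".join("-" if j is None else "+" for j in js), [None if js[i] is None else np.round(js[i],2).tolist() for i in (1,6)])
E
```

```text
0 ----+++ [None, [-0.75, 0.09, 0.72, 1.75, -0.06, 1.33, -1.59]]
30 --+++++ [None, [-0.55, 0.08, 0.5, 1.75, -0.04, 1.33, -1.08]]
60 +++++++ [[-0.72, 0.14, -0.24, 2.2, 1.2, 0.73, -2.44], [-0.32, 0.08, 0.26, 1.74, -0.02, 1.33, -0.58]]
90 +++++++ [[-0.89, 0.13, -0.07, 2.2, 1.18, 0.71, -1.91], [-0.37, 0.08, 0.32, 1.74, -0.03, 1.33, -0.05]]
120 +++++++ [[-1.02, 0.13, 0.07, 2.21, 1.17, 0.7, -1.38], [-0.45, 0.08, 0.39, 1.74, -0.03, 1.33, 0.48]]
150 +++++++ [[-1.1, 0.13, 0.15, 2.21, 1.16, 0.69, -0.85], [-0.49, 0.08, 0.44, 1.74, -0.03, 1.33, 1.0]]
180 +++++++ [[-1.13, 0.12, 0.18, 2.21, 1.15, 0.68, -0.32], [-0.53, 0.08, 0.49, 1.75, -0.04, 1.33, 1.53]]
210 +++++++ [[-1.1, 0.13, 0.15, 2.21, 1.16, 0.69, 0.2], [-0.7, 0.08, 0.67, 1.75, -0.05, 1.33, 2.07]]
240 +++++++ [[-1.05, 0.13, 0.1, 2.21, 1.16, 0.69, 0.72], [-0.7, 0.08, 0.66, 1.75, -0.05, 1.33, 2.59]]
270 +++++-- [[-1.0, 0.13, 0.05, 2.21, 1.17, 0.7, 1.24], None]
300 +++++++ [[-0.93, 0.13, -0.03, 2.2, 1.18, 0.71, 1.76], [-1.05, 0.12, 1.06, 1.76, -0.1, 1.33, -2.59]]
330 +++++++ [[-0.86, 0.13, -0.1, 2.2, 1.18, 0.71, 2.28], [-1.05, 0.12, 1.06, 1.76, -0.1, 1.33, -2.07]]
```

```bash
python3 - <<'E'
from plan import *
S=steps(np.pi/2); f=lambda x:[float(v) for v in x]
arm.gripper_to(1.0,80)
arm.move_to(f(S[0][0]),f(S[0][1]))
p=arm.capture("wrist"); save(p,"wrist1"); 
print("t",arm.current_time_s(),"expected knob top px",proj(p,Q+n*52), "tcp err",np.array(arm.current_tcp_pos())-S[0][0])
im=p["pixels"][:,:,::-1].copy()
for h in hulls(p,np.r_[Q,YAW],(BODY,KNOB)): cv2.polylines(im,[np.int32(h.round())],1,(0,255,0),1)
cv2.imwrite("pics/wrist1.png",im)
E
```

```text
t 3.0333 expected knob top px [323.02110295 262.65641686] tcp err [0.03384348 1.13460498 0.57531211]
```

View pics/wrist1.png

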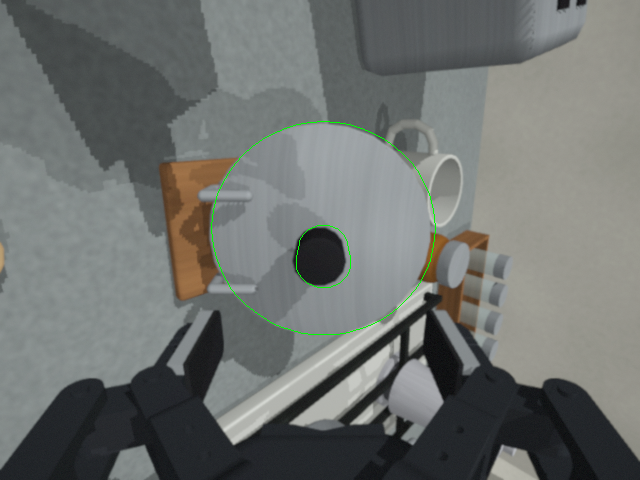

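The wrist view confirms the pose: the lid outline matches, the knob is at (320,255), and the hooks at (225,195) and (232,288) are parallel to the image x axis, so the yaw is right. Now I'll grasp and draw the lid out.

```bash
python3 - <<'E'
from plan import *
S=steps(np.pi/2); f=lambda x:[float(v) for v in x]
def st(m): print(m,round(arm.current_time_s(),2),"F",np.round(arm.current_ft_force(),1),"w",round(arm.current_gripper_width(),3),"g",round(arm.current_grasp_force(),1),"tcp",np.round(arm.current_tcp_pos(),1))
arm.servo_line(f(S[1][0]),f(S[1][1]),vel=80); st("in")
arm.gripper_to(0.0,80); st("grip")
arm.servo_line(f(pose(Q+s*15,L,np.pi/2)[0]),None,vel=40); st("15mm")
if arm.current_grasp_force()>10:
    arm.servo_line(f(S[2][0]),None,vel=60); st("out")
p=arm.capture("scene"); save(p,"scene2"); cv2.imwrite("pics/s2c.png",cv2.resize(p["pixels"][260:480,300:540,::-1],None,fx=2,fy=2))
E
```

```text
in 4.31 F [-0.4 -0.1 -0.2] w 0.998 g 0.0 tcp [525.  324.4 105.9]
grip 4.85 F [-6.5 -0.7  4.6] w 0.374 g 78.6 tcp [524.4 324.4 105.5]
15mm 5.38 F [-8.5  0.6 -0.1] w 0.371 g 78.7 tcp [533.6 324.7 114.7]
out 6.94 F [-5.9  1.2 -0.7] w 0.378 g 78.8 tcp [593.4 321.3 173.9]
```

View pics/s2c.png

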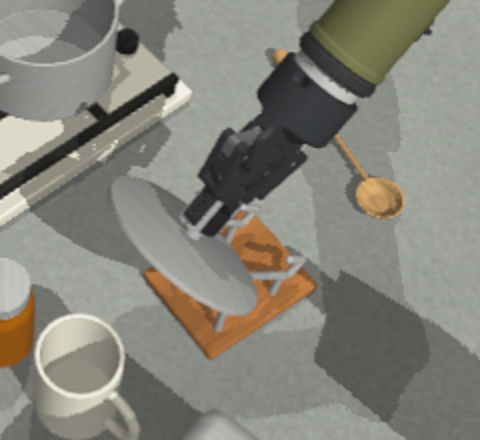

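The lid is out of the hooks in the scene crop: its lower edge at about (245,310) is well above the bends, and the knob is held at (200,225). Next I'll lift, level it and carry it over.

```bash
python3 - <<'E'
from plan import *
S=steps(np.pi/2); f=lambda x:[float(v) for v in x]
def st(m): print(m,round(arm.current_time_s(),2),"F",np.round(arm.current_ft_force(),1),"g",round(arm.current_grasp_force(),1),"tcp",np.round(arm.current_tcp_pos(),1),"toolz",R.from_quat(arm.current_tool_rot()).apply([0,0,1]).round(3))
for i,v in ((3,90),(4,70),(5,120),(6,50)):
    try: arm.servo_line(f(S[i][0]),f(S[i][1]),vel=v)
    except arm.PlanningError as e: print(i,"plan",e); arm.move_to(f(S[i][0]),f(S[i][1]))
    st(i)
    if i==3: arm.wait(0.3)
arm.wait(0.5)
obs=[]
for n in ("scene","top"):
    p=arm.capture(n); im=p["pixels"][:,:,::-1].copy(); c=POT+[0,0,65]
    for z,col in ((0,(0,255,0)),(5,(0,255,0))):
        uv=np.array([proj(p,x+c) for x in circ(83,z)]); cv2.polylines(im,[np.int32(uv.round())],1,col,1)
    uv=np.array([proj(p,x+POT) for x in circ(80,0)]); cv2.polylines(im,[np.int32(uv.round())],1,(0,0,255),1)
    u=proj(p,c).astype(int); obs.append(cv2.resize(im[u[1]-100:u[1]+100,u[0]-100:u[0]+100],(400,400)))
cv2.imwrite("pics/end.png",np.hstack(obs))
E
```

```text
3 8.53 F [-0.1 -0.1 -3.2] g 79.4 tcp [535.8 320.  285.3] toolz [ 0.706 -0.036 -0.708]
4 9.99 F [ 0.5  0.1 -3.1] g 79.5 tcp [529.5 320.3 311.8] toolz [ 0.001 -0.    -1.   ]
5 12.7 F [ 0.4  0.1 -3.2] g 79.5 tcp [538.   14.6 292. ] toolz [-0.  0. -1.]
6 14.05 F [ 0.  -0.4 -3.9] g 79.5 tcp [538.3  14.  232.5] toolz [ 0.001  0.    -1.   ]
```

View pics/end.png

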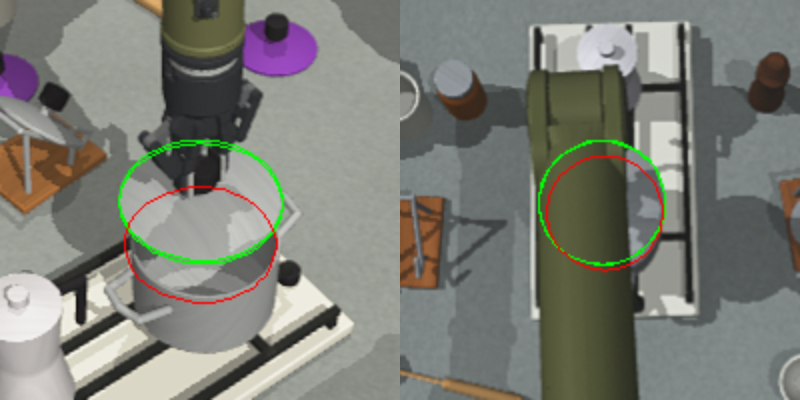

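The held lid lies on the predicted level outline (green, centre about (200,200) in the left half). The pot rim matches the red outline, and the 3–4 N load is just the lid's weight, so I'm handing it in.

```bash
python3 -c "
from rig import arm
print(abs(max(arm.current_qvel(),key=abs)),arm.current_grasp_force()); print(arm.job_done())"
```

```text
0.0011611446484325707 79.51292395591736
the job is handed in; nothing more can be done
None
```

I handed the job in with the larger lid gripped, level and still, centred about 65 mm above the pot's rim; the judge's verdict was not shown.

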